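Set the stuck jar in the quick clamp

TASK

The lid of the yellow-lidded specimen jar in front of the quick clamp is stuck, so set the jar in the clamp, ready for unscrewing. Hold the clamp's orange release pressed down while you push the sliding jaw right back to its stop; slide the jar across the bench into the open clamp until it meets the base plate under the bar; then push the jaw forward until it grips the jar firmly, and move clear. Do not pick the jar up or tip it over, and leave the other things on the bench where they are.

Things in the scene. Friction and masses are not known exactly. Their poses are not given: they have to be found in the camera images.
- clamp: Ratchet bar clamp screwed to the bench, 236 mm long, 84 high. Origin on the bench under its middle; +y along the bar to the fixed jaw, +x across it, away from the robot, z up. Base plate x -2..42, y -112..124, 6 mm thick. Toothed steel bar at x 20, top z 37. Grey fixed jaw (y 101..119) and blue sliding jaw reach out to x -53 (towards the robot) and are 40 mm high, lower than the jar's lid.
- bay (a point): Point on the bench between the jaws where the jar's axis belongs when it touches the base plate's front edge (the back stop): clamp x -25, y 40 mm. Sprung grip pad (rubber, on the fixed jaw): face at clamp y 84, x -51..-1. Sliding jaw: 120 degree rubber vee centred on clamp x -26. Jaw right back: 98 mm clear from pad to vee tips, middle of the opening at y 35.
- jaw (a joint): Opening from the sliding jaw's vee tips to the grip pad, m: 0 shut, 0.098 right back at its stop (moving to clamp -y). Friction about 2 N. The ratchet (a tooth every 4 mm) lets it go forward (to clamp +y, closing) at any time with 3 to 5 N, but blocks it going back unless the orange release is held down. Closed on the jar it reads about 0.03.
- release (a joint): Rocking of the orange release lever, rad: 0 = up, ratchet engaged; clear of the teeth from about 0.13; 0.25 = fully down, at a hard stop. Sprung: fully down takes about 3 N on the middle of its thumb pad, whose travel is about 7 mm; it comes up again when let go.
- grip_pad (a joint): How far the sprung grip pad on the fixed jaw is pressed in, m: 0 free, 0.010 fully in; 0.9 N per mm. After the push the jaw settles back by up to one tooth (4 mm), so press the pad in 6 mm or more (10 to 15 N in all on the jaw) to leave the jar gripped.
- release_pad (a point): Middle of the top of the orange thumb pad, 28 mm (clamp x) by 22 mm (clamp y), 54 mm above the bench when up; press straight down. It rides on the sliding jaw. The blue horn stands close behind it (clamp -y side), its front face 14.5 mm from this point: with the pad held down, push clamp -y against the horn to take the jaw back.
- horn (a point): Middle of the top of the blue ribbed horn on the sliding jaw, 84 mm above the bench: an upright block 30 mm (clamp x) by 14 mm (clamp y), free from z 58 to 84. Push its back (clamp -y) face towards clamp +y to close the jaw. Behind it nothing of the jaw is higher than 58 mm.
- jar: The jar to be clamped: clear body 44 mm across, yellow screw lid 51 mm across (top 16 mm, overhangs the body 3.5 mm), 59 mm high, 0.07 to 0.14 kg; origin at the centre of its underside, z up. It stands 10 to 16 cm in front of the clamp's origin line, on the robot's side; slides easily (friction about 0.3).
- jar_open: open clear jar without lid, 46 mm across, 55 mm high, origin under its centre; bystander
- thread_spool: spool of blue thread, 32 mm high; bystander
- marker: black and white marker pen, 120 mm long; bystander
There are look-alikes about, which are no part of the job. What is shaped like the jar but black or green is not meant.

How it is judged:
By the outcome, as a careful person would: the job done as asked, in the order asked, and still so for the second after the job is handed in, with the robot touching nothing.
It also fails if it takes over 64 s, if anything falls off the work surface, if the arm or the gripper's body presses on something with over 40 N, if the wrist force passes 120 N, or if a joint passes its speed limit or range.

ROBOT

A 6-joint arm with a two-finger parallel gripper is mounted at the origin on a cart in front of the work surface, level with it; the furniture and walls round the work are solid. World frame = base frame: x ahead of the robot, y to its left, z up, the work surface at z = 0. Lengths are in mm, angles in rad, forces in N, time in s.
With the tool pointing down it reaches from about 275 to 750 mm from the base axis. Payload 10.2 kg.
Tool frame: the origin (TCP) lies midway between the tips of the shut fingers; the grasp point (between the pads) lies 19 mm behind it; z points along the fingers, y is the line along which they close (so a half turn about z gives the same grasp; the last joint's range is limited). The gripper opens to 85 mm and grips with 20 to 120 N. Pads are 22 mm wide; open, the fingers measure 114 mm over their backs; the gripper's body (76 mm by 85 mm) begins 54 mm behind the grasp point. The pads swing forward as they close: fully open they stand 13 mm farther back than shut.
Start: joints at [-1.431, 0.313, 1.498, -0, 1.331, -0.223], TCP at [186.307, -490.837, 197.094] pointing down, gripper open.
Joint ranges: [-2.94, 2.94], [-0.97, 2.17], [0.19, 2.56], [-1.23, 4.37], [0.02, 3.11], [-2.88, 2.88]. Speed limits (rad/s): [2.39, 2.39, 3.01, 3.14, 3.14, 3.14].

INTERFACE

Orientations are given as a unit quaternion [w, x, y, z].
In Python, from rig import sense, capture, finish_job, find_in, place_of gives the robot as it stands. The module is installed in compiled form; this text tells all that it offers.
- The arm moves only by the shell command python3 -m jog 'ROWS' [FORCE]. ROWS is JSON, a list of rows, each an object of numbers: "tx", "ty", "tz": the shift along the tool's x, y, z in mm; "ax", "ay", "az": the turn, a rotation vector about the tool's x, y, z in rad; "jaw": the closure, from -1 (fully open) to 1 (shut), so that 0 is half open. In form: [{"tx": .., "ty": .., "tz": .., "ax": .., "ay": .., "az": .., "jaw": ..}, ...]. A call has 1 to 5 rows; each row shifts and turns the commanded pose from where the row before left it, along the tool's axes as they then stand; what a row does not reach is not made up. A row lasts 1/8 s, in which the tool goes at most 62.5 mm and 10.7 degrees, less where a joint would pass 70% of its speed; a pose out of reach is approached as far as the arm can. A call with a gripper value outside its range is refused whole. The fingers move at their own pace and stop on an object; FORCE is the grip in N (left out, the last holds). Time passes only in rows, so rows that do not move let the fingers close. It gives the time, the measured TCP pose, the force, the opening and the grip force at its end, in the units of the state.
- sense(): the state, without advancing time (a new reading comes with each control period).
- capture(name): name is "scene" or "top" or "wrist"; returns a dict with "color" (384x512x3 uint8, red, green, blue), "depth" (384x512 float32, mm along the optical axis (not along the pixel's ray), 0 where there is no reading), "fx", "fy", "cx", "cy" (pixels), "camera_from_world" (4x4, takes a point from world to camera coordinates); the wrist camera has in their place "mount" (4x4, takes a point from camera to tool coordinates, whose origin is the TCP and whose axes are the flange's). Camera axes: x right, y up, looking along -z (the intrinsics and any distortion apply to the point x, -y, -z); pixel columns grow to the right and rows downward; lengths in mm; the calibration is good to about 2 mm. A picture is of the moment at which its call begins: read the wrist's pose just before it.
- finish_job(): hands the job in; it is judged then, once.
Trained networks look in the newest picture that a camera, given by its name, has taken for a name from the list of things; names that differ only in an ending like _2 or _b are one class to them, and where a whole thing is asked for, a point or a joint stands for the part that bears it (a point fixed in the world has none). Each returns a list of dicts, best first, with "conf" (0 to 1); they miss things now and then, are a little off and sometimes report something else, mostly with a low value. They report only what shows in the picture. A call takes as long as a camera call. They do not tell look-alikes from the thing itself.
- find_in(query, camera): "centre" ([column, row] in pixels, amid what is visible of it).
- place_of(query, camera): "centre" ([column, row] in pixels: a listed point, or the origin of a listed thing).
The state is a dict: "time_s": time; "joints": joint angles; "dq": joint speeds; "tau": joint torques, N m; "eef_pos": TCP position; "ee_rot": TCP orientation; "force": force on the tool from outside, world axes, zero at the start; "wrist_torque": the same for the moment, N m; "grip_width": opening from 0.0 (shut) to 1.0 (fully open); "grip_force": force on a finger pad.
Only numpy, scipy, OpenCV 4.12 (cv2) and the standard library are available. Lean on these libraries where they do the work, as an engineer would, in place of code of your own. Each camera call takes 0.05 s, during which the arm holds its last target. There are 200 camera calls.

## Working session

There is one attempt and no reset: what is moved stays moved. The work goes in short steps, Python scripts to look and compute and a shell command to move; the robot and the scene stay as the last step left them, time stands still between calls to the robot, and variables do not carry over. Pictures are saved under pics/ and viewed, at most 10 in all, crops included, and the job is handed in when it is done.

```bash
mkdir -p pics
cat > h.py <<'E'
import numpy as np, cv2
from rig import sense, capture, find_in, place_of
from scipy.spatial.transform import Rotation as R
def T(c,s=None):
    if 'camera_from_world' in c: return np.linalg.inv(np.array(c['camera_from_world']))
    M=np.eye(4); q=s['ee_rot']; M[:3,:3]=R.from_quat([q[1],q[2],q[3],q[0]]).as_matrix(); M[:3,3]=s['eef_pos']
    return M@np.array(c['mount'])
def ray(c,W,px):
    d=np.array([(px[0]-c['cx'])/c['fx'],-(px[1]-c['cy'])/c['fy'],-1.])
    return W[:3,3],W[:3,:3]@d
def atz(c,W,px,z):
    o,d=ray(c,W,px); return o+d*(z-o[2])/d[2]
def atd(c,W,px):
    u,v=int(round(px[0])),int(round(px[1])); p=c['depth'][max(v-2,0):v+3,max(u-2,0):u+3]; p=p[p>0]
    o,d=ray(c,W,px); return o+d*np.median(p) if len(p) else None
def save(c,n,crop=None,k=1):
    im=cv2.cvtColor(c['color'],cv2.COLOR_RGB2BGR)
    if crop: im=im[crop[1]:crop[3],crop[0]:crop[2]]
    cv2.imwrite('pics/'+n,cv2.resize(im,None,fx=k,fy=k,interpolation=cv2.INTER_CUBIC))
E
python3 - <<'E'
from h import *
np.set_printoptions(precision=1,suppress=True)
s=sense(); print(s['time_s'],s['eef_pos'],s['ee_rot'],s['grip_width'])
Z=dict(clamp=0,bay=0,release_pad=54,horn=84,jar=0,jar_open=0,thread_spool=0,marker=5)
for cam in ['top','scene']:
    c=capture(cam); W=T(c); save(c,cam+'1.png',k=1.5); print(cam,W[:3,3])
    for q,z in Z.items():
        for r in place_of(q,cam)[:3]: print(q,round(r['conf'],2),np.array(r['centre']),atz(c,W,r['centre'],z),atd(c,W,r['centre']))
E
```

```text
0.0 [ 186.3 -490.5  196.5] [-0.   1.   0.2  0. ] 1.0027413485911587
top [ 456.2  -56.1 1558.8]
clamp 0.87 [239.3 167.9] [641.6  44.3   0. ] [641.1  44.    4.4]
bay 0.59 [221. 171.] [630.9 105.    0. ] [626.6 101.   38.2]
release_pad 0.47 [222.5 154.9] [676.8  95.3  54. ] [677.4  95.7  49.9]
horn 0.78 [228.3 155.4] [670.9  74.   84. ] [671.4  74.3  80.8]
horn 0.57 [239.3 168.9] [628.5  38.9  84. ] [637.8  44.    4.1]
jar 0.74 [197.6 226.9] [445.3 179.5   0. ] [445.7 171.   56.5]
jar 0.68 [189.1 205.6] [515.2 209.    0. ] [513.1 199.4  56.1]
jar 0.6 [220.6 204.2] [520.7 104.7   0. ] [518.4  99.   55.4]
jar_open 0.75 [163.7 180.6] [597.6 295.2   0. ] [596.1 291.6  16.2]
jar_open 0.66 [222.7 154.1] [687.4 100.1   0. ] [680.1  95.2  49.3]
thread_spool 0.57 [156.1 223. ] [456.9 317.2   0. ] [456.9 316.5   2.8]
marker 0.55 [373.9 224.8] [ 457.4 -397.     5. ] [ 457.4 -395.    13.8]
marker 0.45 [228.7 154.4] [685.8  79.7   5. ] [674.7  73.1  80.3]
scene [-59.3 534.1 452.7]
bay 0.8 [184.5 230.2] [630.9  96.5   0. ] [605.6 112.6  16.6]
bay 0.55 [173.8 207.5] [763.3  42.    0. ] [665.5 100.5  53.8]
release_pad 0.56 [173.7 207.6] [664.8 101.2  54. ] [665.6 100.7  53.6]
horn 0.61 [177.2 189.2] [698.7  65.1  84. ] [830.1 -16.2  20.1]
jar 0.92 [248.9 237.1] [490.7   3.1   0. ] [474.7  18.6  13.2]
jar 0.83 [175.1 266.2] [514.7 201.4  -0. ] [494.7 213.   15.8]
jar 0.81 [213.2 245.6] [521.9  90.6   0. ] [496.  110.4  20.2]
jar_open 0.89 [115.2 269.5] [593.9 299.    0. ] [582.2 303.2   8.1]
jar_open 0.34 [212.2 246.5] [520.4  94.8   0. ] [496.5 112.9  18.7]
thread_spool 0.55 [142.5 302.2] [460.3 308.7   0. ] [435.  319.7  22.1]
```

View pics/top1.png

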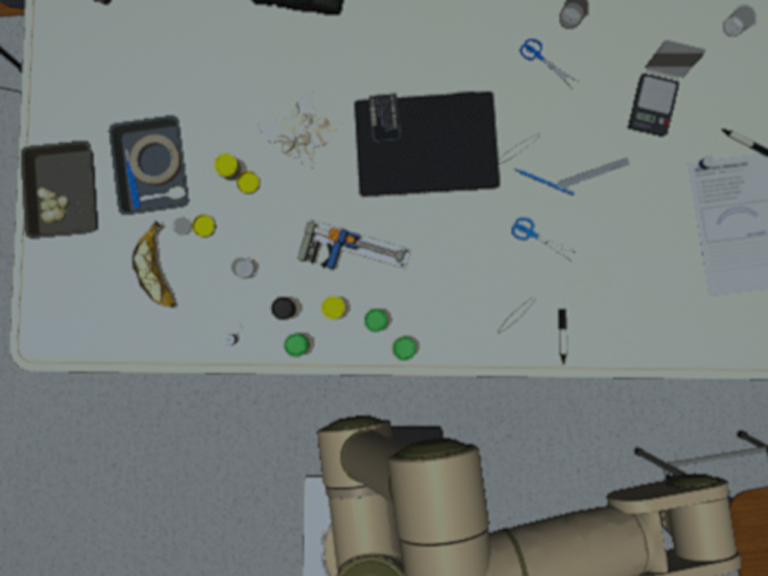

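View pics/scene1.png

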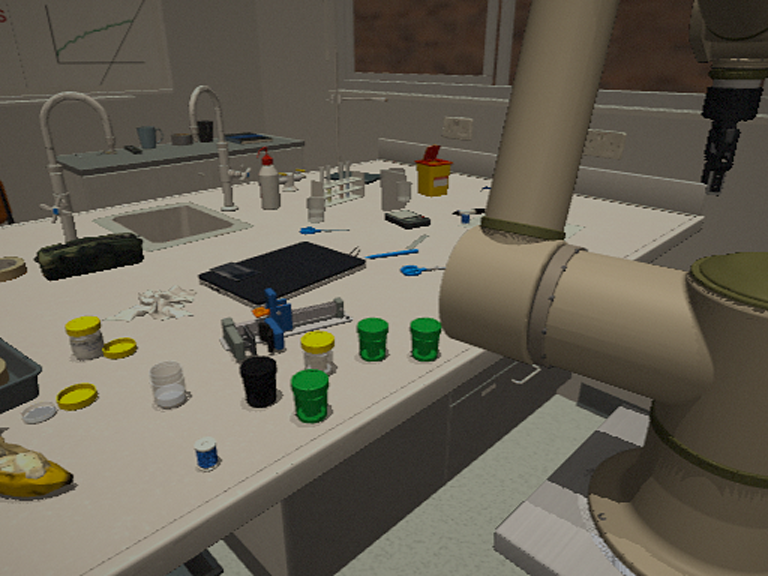

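The pictures show the yellow-lidded jar in front of the clamp at about (334,307) in the top view. Black and green look-alikes stand beside it. The clamp spans (300,235) to (410,258), with its fixed jaw on the left (+y). The next step is to bring the wrist camera over it.

```bash
cat >> h.py <<'E'
def mat(s):
    q=s['ee_rot']; return R.from_quat([q[1],q[2],q[3],q[0]]).as_matrix()
def go(target,psi=None):
    """tool-frame shift to world target; if psi given, turn to make tool x point at yaw psi (mod pi), tool down; shift is for after the turn"""
    s=sense(); M=mat(s); d=np.array(target)-s['eef_pos']; out=''
    if psi is not None:
        cur=np.arctan2(M[1,0],M[0,0])
        for p in (psi,psi+np.pi,psi-np.pi):
            N=np.array([[np.cos(p),np.sin(p),0],[np.sin(p),-np.cos(p),0],[0,0,-1]])
            print('psi %.3f cur %.3f rotvec'%(p,cur),R.from_matrix(M.T@N).as_rotvec().round(3),'shift after',(N.T@d).round(1))
    print('shift now',(M.T@d).round(1),'world d',d.round(1),'t',s['time_s'],'j',np.round(s['joints'],2),'F',np.round(s['force'],1),'pos',np.round(s['eef_pos'],1),'w',s['grip_width'])
E
python3 - <<'E'
from h import *
go([560,60,300],-0.16+np.pi/2)
print(np.array(capture('wrist')['mount']).round(2))
E
```

```text
psi 1.411 cur 0.363 rotvec [ 0.     0.    -1.048] shift after [ 603.3  281.2 -102.9]
psi 4.552 cur 0.363 rotvec [ 0.    -0.     2.094] shift after [-603.3 -281.2 -102.9]
psi -1.731 cur 0.363 rotvec [ 0.    -0.     2.094] shift after [-603.3 -281.2 -102.9]
shift now [ 544.9 -382.4 -102.9] world d [373.7 550.8 102.9] t 0.9 j [-1.43  0.31  1.5   0.    1.33 -0.22] F [-1.   0.3 -0.8] pos [ 186.3 -490.8  197.1] w 0.9994588512616795
[[   0.      0.95    0.33   83.33]
 [   1.     -0.      0.     -0.34]
 [   0.      0.33   -0.95 -176.47]
 [   0.      0.      0.      1.  ]]
```

```bash
python3 -m jog '[{"tx":45,"ty":-32,"tz":-8.6},{"tx":45,"ty":-32,"tz":-8.6},{"tx":45,"ty":-32,"tz":-8.6},{"tx":45,"ty":-32,"tz":-8.6},{"tx":45,"ty":-32,"tz":-8.6}]'
python3 -m jog '[{"tx":45,"ty":-32,"tz":-8.6},{"tx":45,"ty":-32,"tz":-8.6},{"tx":45,"ty":-32,"tz":-8.6},{"tx":45,"ty":-32,"tz":-8.6},{"tx":45,"ty":-32,"tz":-8.6}]'
python3 -m jog '[{"tx":45,"ty":-32,"tz":-8.6,"jaw":1},{"tx":45,"ty":-32,"tz":-8.6,"jaw":1},{"az":-0.18,"jaw":1},{"az":-0.18,"jaw":1},{"az":-0.18,"jaw":1}]'
python3 -m jog '[{"az":-0.18,"jaw":1},{"az":-0.18,"jaw":1},{"az":-0.15,"jaw":1},{"jaw":1}]'
python3 - <<'E'
from h import *
np.set_printoptions(precision=1,suppress=True)
go([560,60,300])
s=sense(); c=capture('wrist'); W=T(c,s); save(c,'wrist1.png',k=1.5); print(W[:3,3])
Z=dict(clamp=0,bay=0,release_pad=54,horn=84,jar=0)
for q,z in Z.items():
    for r in place_of(q,'wrist')[:3]: print(q,round(r['conf'],2),np.array(r['centre']),atz(c,W,r['centre'],z),atd(c,W,r['centre']))
E
```

```text
shift now [ 544.9 -382.3 -102.9] world d [373.7 550.8 102.9] t 0.95 j [-1.4  0.3  1.5 -0.   1.3 -0.2] F [-0.2 -1.  -0.1] pos [ 186.3 -490.8  197.1] w 1.0028492198841226
[ 264.1 -460.9  373.6]schema error: expected keys tx, ty, tz, ax, ay, az, jaw
schema error: expected keys tx, ty, tz, ax, ay, az, jaw
schema error: expected keys tx, ty, tz, ax, ay, az, jaw
schema error: expected keys tx, ty, tz, ax, ay, az, jaw
```

View pics/wrist1.png

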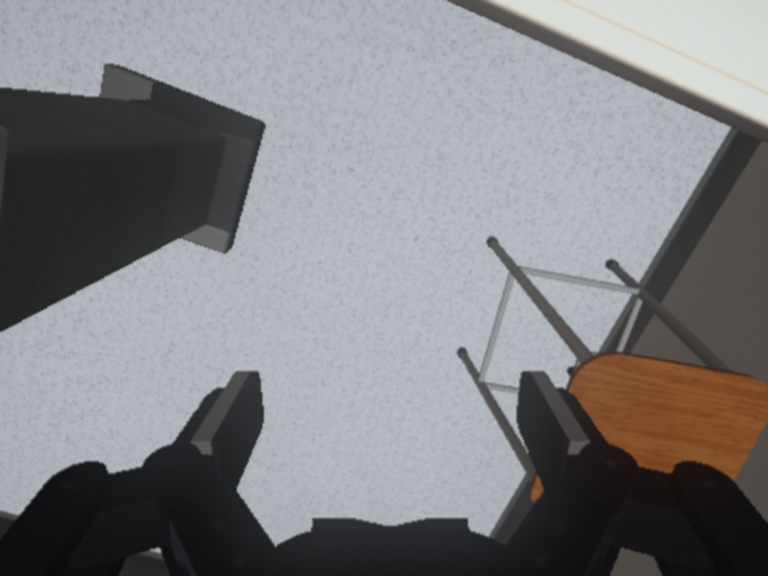

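The rows need all seven keys, so no move ran. The picture shows only the floor and the open fingers at about (230,420) and (550,420).

```bash
python3 -m jog '[{"tx":45,"ty":-32,"tz":-8.6,"ax":0,"ay":0,"az":0,"jaw":-1},{"tx":45,"ty":-32,"tz":-8.6,"ax":0,"ay":0,"az":0,"jaw":-1},{"tx":45,"ty":-32,"tz":-8.6,"ax":0,"ay":0,"az":0,"jaw":-1},{"tx":45,"ty":-32,"tz":-8.6,"ax":0,"ay":0,"az":0,"jaw":-1},{"tx":45,"ty":-32,"tz":-8.6,"ax":0,"ay":0,"az":0,"jaw":-1}]' &&
python3 -m jog '[{"tx":45,"ty":-32,"tz":-8.6,"ax":0,"ay":0,"az":0,"jaw":-1},{"tx":45,"ty":-32,"tz":-8.6,"ax":0,"ay":0,"az":0,"jaw":-1},{"tx":45,"ty":-32,"tz":-8.6,"ax":0,"ay":0,"az":0,"jaw":-1},{"tx":45,"ty":-32,"tz":-8.6,"ax":0,"ay":0,"az":0,"jaw":-1},{"tx":45,"ty":-32,"tz":-8.6,"ax":0,"ay":0,"az":0,"jaw":-1}]' &&
python3 -m jog '[{"tx":45,"ty":-32,"tz":-8.6,"ax":0,"ay":0,"az":0,"jaw":1},{"tx":45,"ty":-32,"tz":-8.6,"ax":0,"ay":0,"az":0,"jaw":1},{"tx":0,"ty":0,"tz":0,"ax":0,"ay":0,"az":-0.18,"jaw":1},{"tx":0,"ty":0,"tz":0,"ax":0,"ay":0,"az":-0.18,"jaw":1},{"tx":0,"ty":0,"tz":0,"ax":0,"ay":0,"az":-0.18,"jaw":1}]' &&
python3 -m jog '[{"tx":0,"ty":0,"tz":0,"ax":0,"ay":0,"az":-0.18,"jaw":1},{"tx":0,"ty":0,"tz":0,"ax":0,"ay":0,"az":-0.18,"jaw":1},{"tx":0,"ty":0,"tz":0,"ax":0,"ay":0,"az":-0.15,"jaw":1},{"tx":0,"ty":0,"tz":0,"ax":0,"ay":0,"az":0,"jaw":1}]'
python3 - <<'E'
from h import *
np.set_printoptions(precision=1,suppress=True)
go([560,60,300])
s=sense(); c=capture('wrist'); W=T(c,s); save(c,'wrist2.png',k=1.5); print(W[:3,3])
Z=dict(clamp=0,bay=0,release_pad=54,horn=84,jar=0)
for q,z in Z.items():
    for r in place_of(q,'wrist')[:3]: print(q,round(r['conf'],2),np.array(r['centre']),atz(c,W,r['centre'],z),atd(c,W,r['centre']))
E
```

```text
time_s: 1.88
eef_pos: [340.6, -259.9, 240.6]
ee_rot: [0.0, 0.984, 0.18, 0.0]
force: [0.5, -0.9, 0.4]
grip_width: 0.998
grip_force: 0.0
time_s: 2.5
eef_pos: [494.2, -30.2, 283.5]
ee_rot: [0.0, 0.984, 0.18, 0.0]
force: [0.2, -0.3, 0.6]
grip_width: 0.999
grip_force: 0.0
time_s: 3.12
eef_pos: [554.9, 60.0, 300.2]
ee_rot: [-0.0, 0.898, 0.439, -0.0]
force: [-0.6, -0.9, 0.3]
grip_width: 0.0
grip_force: 0.0
time_s: 3.62
eef_pos: [554.9, 59.8, 300.3]
ee_rot: [-0.0, 0.761, 0.649, -0.0]
force: [-0.2, 0.1, -0.1]
grip_width: -0.006
grip_force: 0.0
shift now [1.  5.  0.3] world d [ 5.1  0.2 -0.3] t 3.625 j [-0.1  0.3  1.2  0.   1.6  0.1] F [-0.2  0.1 -0.1] pos [554.9  59.8 300.3] w -0.006374039881420894
[567.3 143.  476.7]
clamp 0.94 [315.6 133.5] [642.7  56.9   0. ] [641.7  58.1   6.3]
bay 0.92 [303.3 107. ] [628.  100.4   0. ] [623.  103.9  39.1]
release_pad 0.7 [338.6 105.9] [668.8  99.1  54. ] [669.6  98.7  50.8]
horn 0.7 [342.  124.2] [664.3  78.6  84. ] [664.5  78.4  83. ]
horn 0.2 [301.1 111.1] [614.  103.3  84. ] [619.2  98.9  39.7]
jar 0.87 [212.5  47.7] [507.2 204.1  -0. ] [514.3 196.9  56.4]
jar 0.86 [230.5 120.8] [513.3  97.7   0. ] [519.6 103.   56.1]
jar 0.86 [171.   75.3] [438.3 177.2   0. ] [453.9 173.   57.7]
```

View pics/wrist2.png

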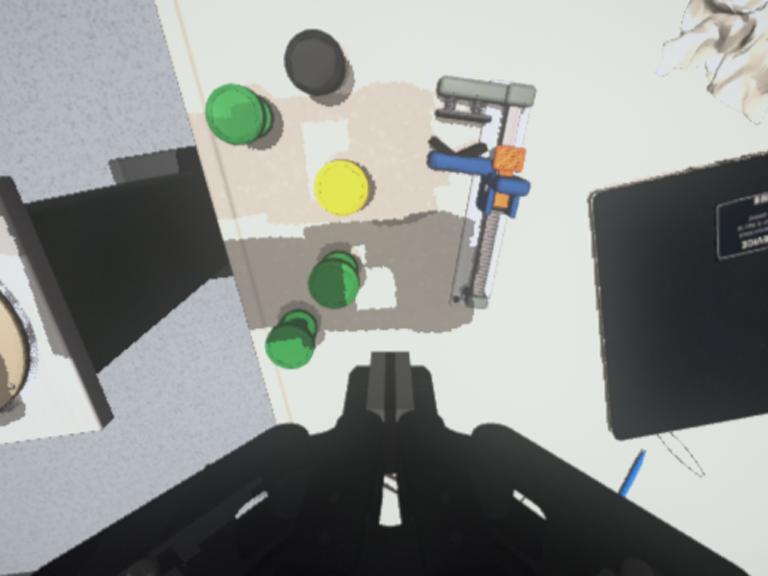

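Run:
```python
from h import *
np.set_printoptions(precision=1,suppress=True)
s=sense(); c=capture('wrist'); W=T(c,s)
v,u=np.mgrid[0:384,0:512]; d=c['depth']
P=np.stack([(u-c['cx'])/c['fx']*d,-(v-c['cy'])/c['fy']*d,-d],-1)@W[:3,:3].T+W[:3,3]
ok=(d>0)&(P[...,0]>590)&(P[...,0]<720)&(P[...,1]>-80)&(P[...,1]<190)
def cl(m,n):
    Q=P[ok&m][:,:2]; w,V=np.linalg.eigh(np.cov(Q.T)); e=V[:,1]*np.sign(V[1,1]); print(n,len(Q),Q.mean(0),'theta %.3f'%np.arctan2(-e[0],e[1]),Q.min(0),Q.max(0))
z=P[...,2]; y=P[...,1]
cl((z>28)&(z<42)&(y<50)&(y>-40),'bar')
cl((z>3)&(z<9),'plate')
h=cv2.cvtColor(c['color'],cv2.COLOR_RGB2HSV); 
for n,m in dict(orange=(h[...,0]>5)&(h[...,0]<20)&(h[...,1]>170)&(z>48)&(z<58)&ok, hornTop=(z>78)&(z<90)&ok, yellow=(h[...,0]>22)&(h[...,0]<36)&(h[...,1]>150)&(z>52)&(z<64)&(P[...,0]>480)&(P[...,0]<560)&(y>60)&(y<140)).items():
    Q=P[m]; print(n,len(Q),Q.mean(0),(Q.min(0)+Q.max(0))/2,np.ptp(Q,axis=0))
    if n!='yellow': print(np.round(cv2.minAreaRect(Q[:,:2].astype(np.float32))[0],1),cv2.minAreaRect(Q[:,:2].astype(np.float32))[1:])
```

```text
bar 557 [641.7   3.1] theta -0.309 [618.7 -39.9] [665.8  49.2]
plate 1609 [649.9  47.7] theta -0.292 [602.5 -64.1] [706.7 170.4]<stdin>:14: RuntimeWarning: Mean of empty slice.
  ret = um.true_divide(
Traceback (most recent call last):
ValueError: zero-size array to reduction operation minimum which has no identity
```

```bash
cat > m.py <<'E'
from h import *
np.set_printoptions(precision=1,suppress=True)
def cloud(c,W):
    v,u=np.mgrid[0:384,0:512]; d=c['depth']
    P=np.stack([(u-c['cx'])/c['fx']*d,-(v-c['cy'])/c['fy']*d,-d],-1)@W[:3,:3].T+W[:3,3]
    P[d<=0]=-9999; return P,cv2.cvtColor(c['color'],cv2.COLOR_RGB2HSV).astype(int)
def blob(n,P,m):
    Q=P[m]
    if len(Q)<5: print(n,'none'); return
    print(n,len(Q),'mean',Q.mean(0),'med z %.1f'%np.median(Q[:,2]),'rect',[np.round(a,1) for a in cv2.minAreaRect(Q[:,:2].astype(np.float32))])
def report(cam='wrist'):
    s=sense(); c=capture(cam); W=T(c,s); P,h=cloud(c,W); x,y,z=P[...,0],P[...,1],P[...,2]
    cl=(x>590)&(x<720)&(y>-80)&(y<190)
    blob('orange',P,cl&(h[...,0]>4)&(h[...,0]<20)&(h[...,1]>120)&(z>44)&(z<62))
    blob('horn',P,cl&(z>77)&(z<92))
    blob('lid',P,(h[...,0]>22)&(h[...,0]<38)&(h[...,1]>110)&(z>50)&(z<66)&(x>470)&(x<680)&(y>30)&(y<160))
    return s,c,W,P,h
E
python3 - <<'E'
from m import *
report()
go([660,90,200],np.pi/2-0.295)
E
```

```text
orange 403 mean [667.9  91.3  50.2] med z 50.3 rect [array([665.6,  82.5]), array([55.1, 26.5]), np.float64(73.2)]
horn 237 mean [663.8  78.9  82.3] med z 82.6 rect [array([664.1,  78.5]), array([14.1, 28.8]), np.float64(72.6)]
lid 1036 mean [514.5  98.5  56.9] med z 56.9 rect [array([514.3,  98.4]), array([49.3, 48.7]), np.float64(52.6)]
psi 1.276 cur 1.412 rotvec [0.  0.  0.1] shift after [ 59.5  91.8 100.3]
psi 4.417 cur 1.412 rotvec [-0.  0. -3.] shift after [-59.5 -91.8 100.3]
psi -1.866 cur 1.412 rotvec [-0.  0. -3.] shift after [-59.5 -91.8 100.3]
shift now [ 46.4  99.  100.3] world d [ 105.1   30.2 -100.3] t 4.025 j [-0.1  0.3  1.2 -0.   1.6  0.1] F [-0.3  0.   0.2] pos [554.9  59.8 300.3] w 0.004468890766721803
```

```bash
python3 -m jog '[{"tx":0,"ty":0,"tz":0,"ax":0,"ay":0,"az":0.141,"jaw":1},{"tx":24,"ty":33,"tz":33,"ax":0,"ay":0,"az":0,"jaw":1},{"tx":24,"ty":33,"tz":33,"ax":0,"ay":0,"az":0,"jaw":1},{"tx":23,"ty":32,"tz":34,"ax":0,"ay":0,"az":0,"jaw":1},{"tx":0,"ty":0,"tz":0,"ax":0,"ay":0,"az":0,"jaw":1}]'
python3 - <<'E'
from m import *
s,c,W,P,h=report(); save(c,'wrist3.png',k=1.5)
for q,z in dict(clamp=0,bay=0,release_pad=54,horn=84).items():
    for r in place_of(q,'wrist')[:2]: print(q,round(r['conf'],2),np.array(r['centre']),atz(c,W,r['centre'],z))
go([670.5,100,70],np.pi/2-0.30)
E
```

```text
time_s: 4.65
eef_pos: [669.3, 99.4, 194.9]
ee_rot: [-0.002, 0.804, 0.594, -0.003]
force: [-0.5, -0.3, 0.1]
grip_width: 0.001
grip_force: 0.0
orange 526 mean [670.1  94.9  50.2] med z 50.4 rect [array([666.2,  82.4]), array([55.8, 25.5]), np.float64(73.2)]
horn 363 mean [665.5  79.4  82.4] med z 82.8 rect [array([665.5,  78.8]), array([13.1, 29. ]), np.float64(74.1)]
lid 1520 mean [515.9  99.1  56.7] med z 56.8 rect [array([515. ,  98.4]), array([50.4, 49.6]), np.float64(67.7)]
clamp 0.98 [251.6 192.7] [641.4  54.4   0. ]
bay 0.98 [229.8 165.5] [625.9  97.8   0. ]
release_pad 0.71 [263.7 165.8] [671.2  98.6  54. ]
horn 0.95 [265.4 192.8] [666.9  78.5  84. ]
psi 1.271 cur 1.271 rotvec [ 0. -0.  0.] shift after [  1.7   0.6 132.6]
psi 4.412 cur 1.271 rotvec [ 0.   0.  -3.1] shift after [ -1.7  -0.6 132.6]
psi -1.871 cur 1.271 rotvec [ 0.   0.  -3.1] shift after [ -1.7  -0.6 132.6]
shift now [  1.6   0.2 132.6] world d [   1.1    1.5 -132.6] t 4.9 j [-0.   0.7  0.9 -0.   1.5  0.3] F [-0.3  0.3  0.9] pos [669.4  98.5 202.6] w 0.00014463410514100613
```

View pics/wrist3.png

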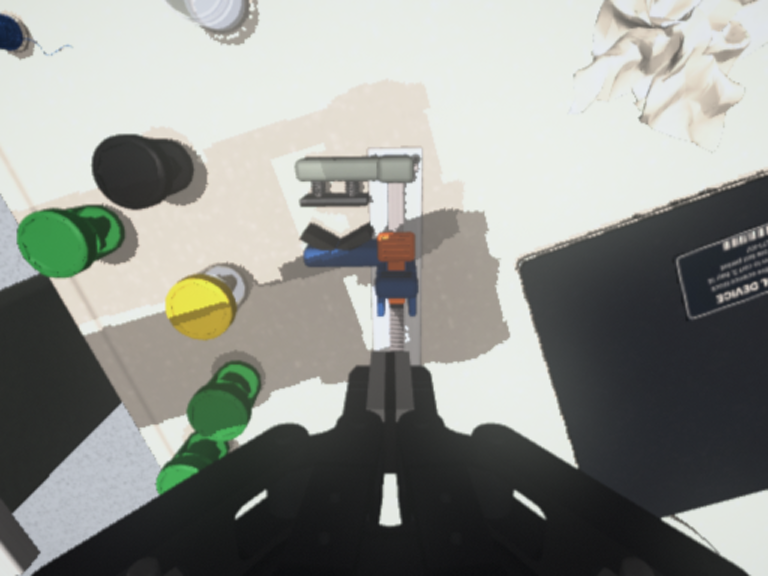

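```bash
python3 -m jog '[{"tx":2,"ty":1,"tz":45,"ax":0,"ay":0,"az":0,"jaw":1},{"tx":0,"ty":0,"tz":45,"ax":0,"ay":0,"az":0,"jaw":1},{"tx":0,"ty":0,"tz":45,"ax":0,"ay":0,"az":0,"jaw":1},{"tx":0,"ty":0,"tz":0,"ax":0,"ay":0,"az":0,"jaw":1},{"tx":0,"ty":0,"tz":0,"ax":0,"ay":0,"az":0,"jaw":1}]'
python3 - <<'E'
from m import *
s,c,W,P,h=report(); save(c,'wrist4.png',k=1.5); go([671,99.5,46])
E
```

```text
time_s: 5.52
eef_pos: [672.2, 100.3, 68.6]
ee_rot: [0.001, 0.805, 0.594, 0.002]
force: [-0.0, -0.3, 1.4]
grip_width: 0.003
grip_force: 0.0
orange 1209 mean [671.2  98.2  50.1] med z 50.3 rect [array([670.3,  95.7]), array([28.8, 26.5]), np.float64(73.8)]
horn none
lid 3607 mean [516.9  99.5  56.6] med z 56.8 rect [array([515.2,  98. ]), array([50.5, 50.4]), np.float64(84.3)]
shift now [-1.2 -1.2 22.7] world d [ -1.4  -0.8 -22.7] t 5.575 j [-0.   0.8  1.1 -0.   1.2  0.3] F [ 0.5 -0.3  0.2] pos [672.4 100.3  68.7] w -0.004525826733579755
```

View pics/wrist4.png

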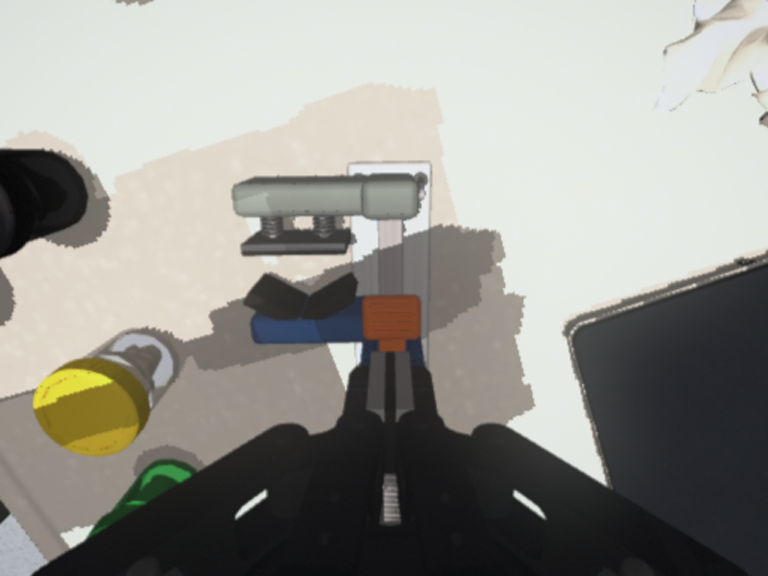

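```bash
python3 -m jog '[{"tx":0,"ty":0,"tz":8,"ax":0,"ay":0,"az":0,"jaw":1},{"tx":0,"ty":0,"tz":6,"ax":0,"ay":0,"az":0,"jaw":1},{"tx":0,"ty":0,"tz":4,"ax":0,"ay":0,"az":0,"jaw":1},{"tx":0,"ty":0,"tz":0,"ax":0,"ay":0,"az":0,"jaw":1}]';python3 -m jog '[{"tx":0,"ty":0,"tz":2,"ax":0,"ay":0,"az":0,"jaw":1},{"tx":0,"ty":0,"tz":2,"ax":0,"ay":0,"az":0,"jaw":1},{"tx":0,"ty":0,"tz":0,"ax":0,"ay":0,"az":0,"jaw":1}]'
```

```text
time_s: 6.08
eef_pos: [670.8, 100.4, 46.9]
ee_rot: [-0.0, 0.805, 0.594, -0.0]
force: [0.1, 0.4, 0.4]
grip_width: 0.0
grip_force: 0.0
time_s: 6.45
eef_pos: [670.9, 100.4, 43.1]
ee_rot: [-0.0, 0.805, 0.594, -0.0]
force: [-0.5, 1.0, -0.1]
grip_width: -0.004
grip_force: 0.0
```

Run:
```python
from m import *
s,c,W,P,h=report(); save(c,'wrist5.png',(130,90,390,290),3); go([671,99.5,46])
c=capture('scene'); save(c,'scene2.png',(120,150,320,300),4)
```

```text
orange 1126 mean [672.6 101.5  50.1] med z 50.2 rect [array([671.4,  99.6]), array([21. , 27.3]), np.float64(73.9)]
horn 499 mean [672.7 109.6  87.2] med z 87.5 rect [array([672.5, 109.3]), array([ 5.8, 27.1]), np.float64(73.2)]
lid 4378 mean [517.6  99.5  56.5] med z 56.7 rect [array([516. ,  97.4]), array([51.5, 47.8]), np.float64(60.4)]
shift now [-0.8  0.3 -2.7] world d [ 0.  -0.9  2.7] t 6.5 j [-0.   0.8  1.1  0.   1.2  0.3] F [-0.1  0.2 -0.7] pos [671.  100.4  43.3] w 0.00011118795311601298
```

View pics/wrist5.png

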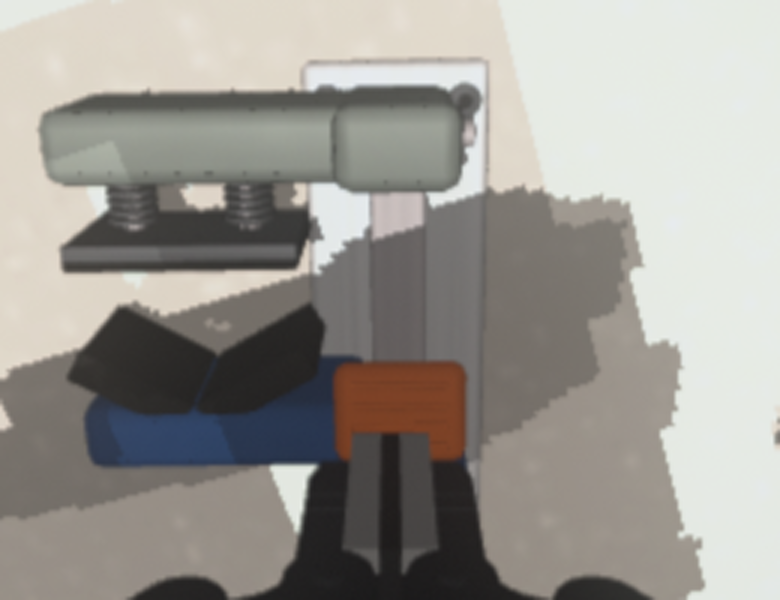

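View pics/scene2.png

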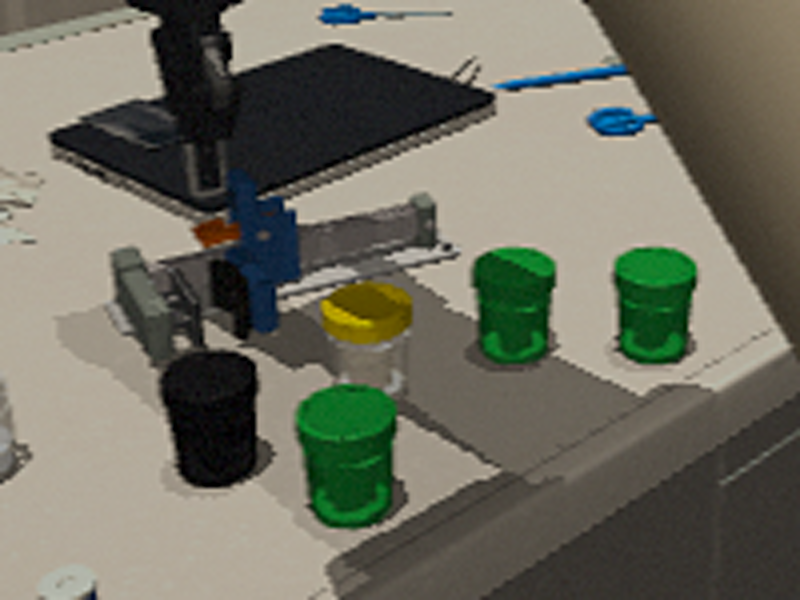

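Run:
```python
from m import *
s=sense(); c=capture('wrist'); W=T(c,s)
for r in (430,436,445,460,500,540):
  for col in (365,415): print(r,col,atd(c,W,[130+col/3,90+r/3]))
print(W[:3,3])
c=capture('scene'); W=T(c)
for r in (160,180,190,196,222,235): print(r,atd(c,W,[120+208/4,150+r/4]))
P,h=cloud(c,W); m=(abs(P[...,0]-671)<25)&(abs(P[...,1]-100)<25)&(h[...,2]<75)&(P[...,2]>45); print(P[m][:,2].min() if m.any() else None); blob('f',P,m&(P[...,2]<110))
```

```text
430 365 [664.   98.5  52.1]
430 415 [674.   95.6  52.6]
436 365 [669.2 112.1  82.1]
436 415 [677.4 109.6  82.2]
445 365 [669.3 112.1  85.3]
445 415 [677.4 109.8  85.7]
460 365 [669.5 112.3  90.7]
460 415 [677.3 109.9  90.8]
500 365 [669.8 112.2 102.8]
500 415 [677.  110.1 102.8]
540 365 [670.  112.  112.8]
540 415 [676.8 110.4 113.4]
[694.9 180.9 219.8]
160 [660.2 103.9 105. ]
180 [660.4 105.2  91.8]
190 [667.6 101.6  81.5]
196 [769.6  41.4  24.8]
222 [678.   97.7  54.3]
235 [665.4 106.1  52.2]
45.79004675705221
f 213 mean [661.9  92.7  80.6] med z 83.4 rect [array([666.5,  94.7]), array([39.8, 32.7]), np.float64(87.1)]
```

Wrist5 shows the shut fingers ending above the rear half of the orange pad (crop row 430). Scene2 shows the tips clear above it. Depth from both cameras puts the real tips at z≈80, which is 37 mm short of the reported TCP. That explains the zero force, so I'll go down further in small steps and watch the force.

```bash
python3 -m jog '[{"tx":0,"ty":0,"tz":7,"ax":0,"ay":0,"az":0,"jaw":1},{"tx":0,"ty":0,"tz":7,"ax":0,"ay":0,"az":0,"jaw":1},{"tx":0,"ty":0,"tz":4,"ax":0,"ay":0,"az":0,"jaw":1},{"tx":0,"ty":0,"tz":0,"ax":0,"ay":0,"az":0,"jaw":1}]';python3 -m jog '[{"tx":0,"ty":0,"tz":3,"ax":0,"ay":0,"az":0,"jaw":1},{"tx":0,"ty":0,"tz":2,"ax":0,"ay":0,"az":0,"jaw":1},{"tx":0,"ty":0,"tz":0,"ax":0,"ay":0,"az":0,"jaw":1}]'
python3 - <<'E'
from m import *
s=sense(); c=capture('wrist'); W=T(c,s); save(c,'wrist6.png',(130,90,390,290),3)
for r in (436,445,460): print(r,atd(c,W,[130+365/3,90+r/3]))
P,h=cloud(c,W); x,y,z=P[...,0],P[...,1],P[...,2]
blob('orange',P,(x>640)&(x<700)&(y>85)&(y<130)&(h[...,0]>4)&(h[...,0]<20)&(h[...,1]>120)&(z>38)&(z<62))
E
```

```text
time_s: 7.15
eef_pos: [670.8, 100.4, 24.8]
ee_rot: [-0.0, 0.805, 0.594, -0.0]
force: [-0.4, 0.1, 0.6]
grip_width: -0.001
grip_force: 0.0
time_s: 7.52
eef_pos: [670.9, 100.4, 20.2]
ee_rot: [-0.0, 0.805, 0.594, -0.0]
force: [0.1, 0.4, -0.7]
grip_width: -0.001
grip_force: 0.0
436 [669.1 112.   58.7]
445 [669.2 112.1  62.2]
460 [669.4 112.3  67.6]
orange 570 mean [674.7 105.9  49.3] med z 49.3 rect [array([673.6, 104.9]), array([12.3, 28. ]), np.float64(64.6)]
```

```bash
python3 -m jog '[{"tx":0,"ty":0,"tz":3,"ax":0,"ay":0,"az":0,"jaw":1},{"tx":0,"ty":0,"tz":2,"ax":0,"ay":0,"az":0,"jaw":1},{"tx":0,"ty":0,"tz":0,"ax":0,"ay":0,"az":0,"jaw":1}]';python3 -m jog '[{"tx":0,"ty":0,"tz":2,"ax":0,"ay":0,"az":0,"jaw":1},{"tx":0,"ty":0,"tz":0,"ax":0,"ay":0,"az":0,"jaw":1}]';python3 -m jog '[{"tx":0,"ty":0,"tz":2,"ax":0,"ay":0,"az":0,"jaw":1},{"tx":0,"ty":0,"tz":0,"ax":0,"ay":0,"az":0,"jaw":1}]'
```

```text
time_s: 7.95
eef_pos: [671.3, 100.6, 15.6]
ee_rot: [0.0, 0.805, 0.594, 0.0]
force: [-0.5, 2.5, 3.6]
grip_width: -0.0
grip_force: 1.7
time_s: 8.2
eef_pos: [671.3, 100.5, 13.9]
ee_rot: [0.0, 0.805, 0.594, 0.0]
force: [0.6, 2.1, 5.1]
grip_width: 0.0
grip_force: 3.0
time_s: 8.45
eef_pos: [671.6, 100.5, 13.4]
ee_rot: [0.001, 0.804, 0.594, 0.001]
force: [-4.3, 1.5, 16.0]
grip_width: -0.003
grip_force: 7.3
```

```bash
python3 -m jog '[{"tx":-5,"ty":0,"tz":-0.7,"ax":0,"ay":0,"az":0,"jaw":1},{"tx":-8,"ty":0,"tz":0,"ax":0,"ay":0,"az":0,"jaw":1},{"tx":-8,"ty":0,"tz":0,"ax":0,"ay":0,"az":0,"jaw":1},{"tx":0,"ty":0,"tz":0,"ax":0,"ay":0,"az":0,"jaw":1}]'
python3 - <<'E'
from m import *
s=sense(); c=capture('wrist'); W=T(c,s); P,h=cloud(c,W); x,y,z=P[...,0],P[...,1],P[...,2]
blob('orange',P,(x>620)&(x<700)&(y>0)&(y<130)&(h[...,0]>4)&(h[...,0]<20)&(h[...,1]>120)&(z>38)&(z<62))
e=np.array([.2955,.955]); print(s['eef_pos'][:2]@e)
blue=(h[...,0]>100)&(h[...,0]<130)&(h[...,1]>100)&(z>30)&(z<45)&(x>560)&(x<680)&(y>-60)&(y<150); blob('jawblue',P,blue); print(np.percentile(P[blue][:,:2]@e,98))
g=(z>30)&(z<45)&(x>580)&(x<640)&(y>60)&(y<180); print('pads along', np.histogram(P[g][:,:2]@e,bins=np.arange(200,360,5)))
E
```

```text
time_s: 8.95
eef_pos: [665.3, 79.6, 13.5]
ee_rot: [0.001, 0.805, 0.594, 0.0]
force: [-2.1, -1.6, 11.5]
grip_width: -0.0
grip_force: 5.3
orange 439 mean [668.7  84.5  43.5] med z 43.5 rect [array([667.8,  84.8]), array([10.8, 27.7]), np.float64(67.4)]
272.5774853989203
jawblue 1826 mean [621.8  80.3  39. ] med z 39.3 rect [array([621.3,  79.5]), array([15.1, 54. ]), np.float64(74.9)]
267.2386033228397
pads along (array([  0,   0,   0,   0,   0,   0,   0,   0,   0,   0, 273, 592, 676,
       674, 560, 290,   4,   0,   0,   0,   0,   0,   0,   0, 412, 377,
         1,  94, 477, 504, 420]), array([200, 205, 210, 215, 220, 225, 230, 235, 240, 245, 250, 255, 260,
       265, 270, 275, 280, 285, 290, 295, 300, 305, 310, 315, 320, 325,
       330, 335, 340, 345, 350, 355]))
```

```bash
python3 -m jog '[{"tx":-10,"ty":0,"tz":0,"ax":0,"ay":0,"az":0,"jaw":1},{"tx":-10,"ty":0,"tz":0,"ax":0,"ay":0,"az":0,"jaw":1},{"tx":-10,"ty":0,"tz":0,"ax":0,"ay":0,"az":0,"jaw":1},{"tx":-10,"ty":0,"tz":0,"ax":0,"ay":0,"az":0,"jaw":1},{"tx":-6,"ty":0,"tz":0,"ax":0,"ay":0,"az":0,"jaw":1}]';python3 -m jog '[{"tx":-5,"ty":0,"tz":0,"ax":0,"ay":0,"az":0,"jaw":1},{"tx":-4,"ty":0,"tz":0,"ax":0,"ay":0,"az":0,"jaw":1},{"tx":0,"ty":0,"tz":0,"ax":0,"ay":0,"az":0,"jaw":1}]';python3 -m jog '[{"tx":-2,"ty":0,"tz":0,"ax":0,"ay":0,"az":0,"jaw":1},{"tx":-2,"ty":0,"tz":0,"ax":0,"ay":0,"az":0,"jaw":1},{"tx":0,"ty":0,"tz":0,"ax":0,"ay":0,"az":0,"jaw":1}]'
python3 - <<'E'
from m import *
s=sense(); print(s['eef_pos'][:2]@np.array([.2955,.955]))
E
```

```text
time_s: 9.62
eef_pos: [652.3, 35.9, 13.6]
ee_rot: [0.001, 0.805, 0.594, 0.001]
force: [1.3, 2.3, 9.7]
grip_width: -0.004
grip_force: 5.3
time_s: 10.0
eef_pos: [649.7, 27.1, 13.6]
ee_rot: [0.001, 0.805, 0.594, 0.001]
force: [-0.0, 0.2, 11.1]
grip_width: -0.001
grip_force: 5.0
time_s: 10.38
eef_pos: [648.7, 23.5, 13.6]
ee_rot: [0.001, 0.805, 0.594, 0.001]
force: [0.8, 0.4, 10.9]
grip_width: 0.002
grip_force: 5.2
214.15981644661366
```

```bash
python3 -m jog '[{"tx":-2,"ty":0,"tz":0,"ax":0,"ay":0,"az":0,"jaw":1},{"tx":-2,"ty":0,"tz":0,"ax":0,"ay":0,"az":0,"jaw":1},{"tx":0,"ty":0,"tz":0,"ax":0,"ay":0,"az":0,"jaw":1}]'
python3 - <<'E'
from m import *
s=sense(); print(s['eef_pos'][:2]@np.array([.2955,.955]))
s=sense(); c=capture('wrist'); W=T(c,s); P,h=cloud(c,W); x,y,z=P[...,0],P[...,1],P[...,2]
e=np.array([.2955,.955])
g=(z>30)&(z<45)&(x>560)&(x<640)&(y>0)&(y<180); hh,b=np.histogram(P[g][:,:2]@e,bins=np.arange(180,360,3)); print([(a,n) for a,n in zip(b,hh) if n])
E
```

```text
time_s: 10.75
eef_pos: [648.0, 21.6, 13.8]
ee_rot: [0.001, 0.805, 0.594, 0.003]
force: [3.2, 9.0, 9.9]
grip_width: -0.001
grip_force: 6.1
212.1002081758988
[(np.int64(189), np.int64(10)), (np.int64(192), np.int64(237)), (np.int64(195), np.int64(380)), (np.int64(198), np.int64(395)), (np.int64(201), np.int64(451)), (np.int64(204), np.int64(551)), (np.int64(207), np.int64(470)), (np.int64(210), np.int64(381)), (np.int64(213), np.int64(395)), (np.int64(216), np.int64(325)), (np.int64(219), np.int64(140)), (np.int64(318), np.int64(254)), (np.int64(321), np.int64(512)), (np.int64(324), np.int64(404)), (np.int64(327), np.int64(11)), (np.int64(330), np.int64(9)), (np.int64(333), np.int64(3))]
```

```bash
python3 -m jog '[{"tx":2,"ty":0,"tz":-15,"ax":0,"ay":0,"az":0,"jaw":1},{"tx":0,"ty":0,"tz":-30,"ax":0,"ay":0,"az":0,"jaw":1},{"tx":0,"ty":0,"tz":-45,"ax":0,"ay":0,"az":0,"jaw":1},{"tx":0,"ty":0,"tz":-20,"ax":0,"ay":0,"az":0,"jaw":1},{"tx":0,"ty":0,"tz":0,"ax":0,"ay":0,"az":0,"jaw":0}]'
python3 -m jog '[{"tx":10,"ty":-50,"tz":0,"ax":0,"ay":0,"az":0,"jaw":-0.6},{"tx":11,"ty":-50,"tz":0,"ax":0,"ay":0,"az":0,"jaw":-0.6},{"tx":10,"ty":-49,"tz":0,"ax":0,"ay":0,"az":0,"jaw":-0.6},{"tx":0,"ty":0,"tz":0,"ax":0,"ay":0,"az":0,"jaw":-0.6},{"tx":0,"ty":0,"tz":0,"ax":0,"ay":0,"az":0,"jaw":-0.6}]'
python3 - <<'E'
from m import *
s,c,W,P,h=report(); save(c,'wrist7.png',k=1.5); x,y,z=P[...,0],P[...,1],P[...,2]
e=np.array([.2955,.955]);f=np.array([.955,-.2955])
c2=capture('top'); W2=T(c2); P2,h2=cloud(c2,W2); blob('lidtop',P2,(h2[...,0]>22)&(h2[...,0]<38)&(h2[...,1]>110)&(P2[...,2]>50)&(P2[...,2]<66)&(P2[...,0]>470)&(P2[...,0]<680)&(P2[...,1]>30)&(P2[...,1]<160))
g=(z>30)&(z<45)&(x>560)&(x<650)&(y>-30)&(y<180); hh,b=np.histogram(P[g][:,:2]@e,bins=np.arange(180,360,4)); print([(int(a),int(n)) for a,n in zip(b,hh) if n])
go([515.5,98.4,60])
E
```

```text
time_s: 11.42
eef_pos: [647.2, 21.7, 123.3]
ee_rot: [0.001, 0.805, 0.594, 0.001]
force: [0.2, -0.3, -0.3]
grip_width: 0.198
grip_force: 0.0
time_s: 12.05
eef_pos: [513.7, 95.3, 121.4]
ee_rot: [-0.0, 0.805, 0.594, -0.0]
force: [-0.4, -0.4, -0.4]
grip_width: 0.799
grip_force: 0.0
orange 814 mean [645.8  17.9  51.1] med z 51.5 rect [array([642.9,   3.7]), array([56.3, 27.9]), np.float64(74.4)]
horn 587 mean [640.5   1.6  81.7] med z 82.3 rect [array([641.4,   0.4]), array([13.6, 29.9]), np.float64(74.6)]
lid 2674 mean [514.6  99.2  56.8] med z 56.8 rect [array([514.2,  98.5]), array([49.5, 50.2]), np.float64(48.4)]
lidtop none
[(180, 20), (184, 33), (188, 34), (192, 192), (196, 266), (200, 261), (204, 356), (208, 184), (212, 187), (216, 165), (220, 53), (224, 23), (228, 22), (232, 18), (236, 4), (320, 207), (324, 212), (332, 2), (336, 68), (340, 285), (344, 240), (348, 269), (352, 139)]
shift now [ 3.7  0.4 61.4] world d [  1.4   3.4 -61.4] t 12.15 j [-0.   0.4  1.6 -0.   1.1  0.3] F [ 0.4  0.1 -0.1] pos [514.1  95.  121.4] w 0.8035896552876932
```

View pics/wrist7.png

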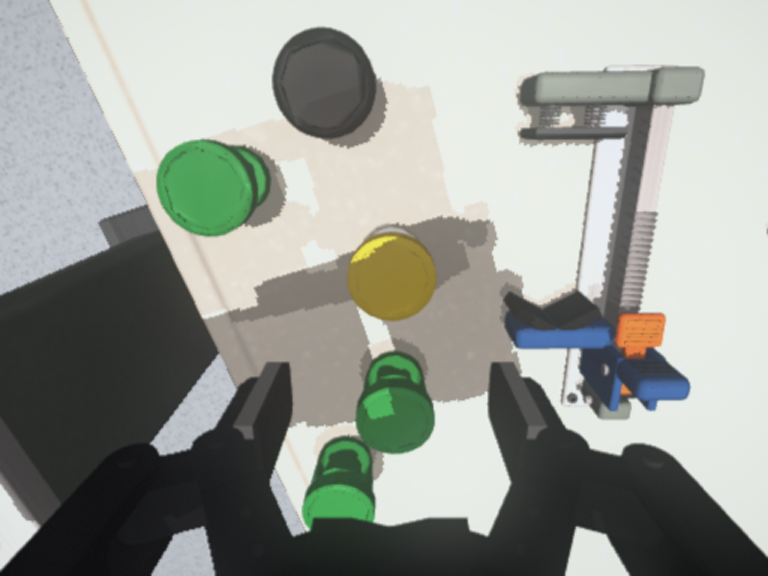

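```bash
python3 -m jog '[{"tx":3.5,"ty":0.5,"tz":30,"ax":0,"ay":0,"az":0,"jaw":-0.6},{"tx":0,"ty":0,"tz":30,"ax":0,"ay":0,"az":0,"jaw":-0.6},{"tx":0,"ty":0,"tz":25,"ax":0,"ay":0,"az":0,"jaw":-0.6},{"tx":0,"ty":0,"tz":20,"ax":0,"ay":0,"az":0,"jaw":-0.6},{"tx":0,"ty":0,"tz":0,"ax":0,"ay":0,"az":0,"jaw":-0.6}]'
python3 -m jog '[{"tx":0,"ty":0,"tz":8,"ax":0,"ay":0,"az":0,"jaw":-0.6},{"tx":0,"ty":0,"tz":3,"ax":0,"ay":0,"az":0,"jaw":-0.6},{"tx":0,"ty":0,"tz":0,"ax":0,"ay":0,"az":0,"jaw":-0.6}]'
python3 - <<'E'
from m import *
s,c,W,P,h=report(); x,y,z=P[...,0],P[...,1],P[...,2]
go([514.4,98.6,3])
m=(x>430)&(x<600)&(abs(y-98)<45)&(z>30)&(z<110)&(h[...,1]<60)&(h[...,2]<110)
Q=P[m]; f=np.array([.955,-.2955]); a=Q[:,:2]@f-463.4
for lo,hi in ((-75,-28),(28,75)):
    k=(a>lo)&(a<hi); q=Q[k]; print(k.sum(), np.percentile(q[:,2],[0,1,5,20]), np.percentile(a[k],[1,50,99]))
E
```

```text
time_s: 12.78
eef_pos: [514.6, 98.3, 15.5]
ee_rot: [-0.001, 0.805, 0.594, -0.001]
force: [0.1, 0.1, -0.5]
grip_width: 0.802
grip_force: 0.0
time_s: 13.15
eef_pos: [515.2, 98.7, 6.1]
ee_rot: [0.0, 0.805, 0.594, 0.0]
force: [0.5, -0.1, 0.2]
grip_width: 0.797
grip_force: 0.0
orange 209 mean [634.8  20.3  48.8] med z 49.1 rect [array([635.1,  18.3]), array([28.8,  6.5]), np.float64(89.1)]
horn none
lid 7670 mean [514.9 100.1  56.7] med z 56.7 rect [array([514.3,  97.7]), array([51.1, 50.1]), np.float64(61.8)]
shift now [-0.4 -0.8  3.3] world d [-0.9 -0.1 -3.3] t 13.2 j [-0.   0.5  1.7  0.   0.9  0.3] F [-0.5  0.2  0.5] pos [515.3  98.7   6.3] w 0.798883615742999
8076 [47.  51.4 59.3 79. ] [-66.9 -49.3 -32.6]
7983 [46.6 51.4 59.3 79. ] [30.5 46.2 63.2]
```

```bash
python3 -m jog '[{"tx":0,"ty":0,"tz":3,"ax":0,"ay":0,"az":0,"jaw":-0.5},{"tx":0,"ty":0,"tz":0,"ax":0,"ay":0,"az":0,"jaw":0},{"tx":0,"ty":0,"tz":0,"ax":0,"ay":0,"az":0,"jaw":0},{"tx":0,"ty":0,"tz":0,"ax":0,"ay":0,"az":0,"jaw":0}]' 20
python3 - <<'E'
from m import *
s,c,W,P,h=report(); go([514.4,98.6,3])
E
```

```text
time_s: 13.7
eef_pos: [515.0, 98.8, 3.1]
ee_rot: [-0.0, 0.805, 0.594, -0.0]
force: [-1.4, 0.3, 1.7]
grip_width: 0.579
grip_force: 20.6
orange 46 mean [633.4  18.8  48.4] med z 48.5 rect [array([633.5,  19.6]), array([10.7,  2.8]), np.float64(70.7)]
horn none
lid 8033 mean [514.5 100.4  56.8] med z 56.9 rect [array([513.7,  98.1]), array([50.7, 50.8]), np.float64(37.8)]
shift now [-0.4 -0.5  0.1] world d [-0.6 -0.2 -0.1] t 13.75 j [-0.   0.6  1.7  0.   0.9  0.3] F [-1.1 -0.4  2.5] pos [515.   98.8   3.1] w 0.5804655474595608
```

```bash
python3 -m jog '[{"tx":7,"ty":8,"tz":0,"ax":0,"ay":0,"az":0,"jaw":0},{"tx":7,"ty":8,"tz":0,"ax":0,"ay":0,"az":0,"jaw":0},{"tx":7,"ty":8,"tz":0,"ax":0,"ay":0,"az":0,"jaw":0},{"tx":7,"ty":8,"tz":0,"ax":0,"ay":0,"az":0,"jaw":0},{"tx":0,"ty":10,"tz":0,"ax":0,"ay":0,"az":0,"jaw":0}]' && python3 -m jog '[{"tx":0,"ty":10,"tz":0,"ax":0,"ay":0,"az":0,"jaw":0},{"tx":0,"ty":10,"tz":0,"ax":0,"ay":0,"az":0,"jaw":0},{"tx":0,"ty":10,"tz":0,"ax":0,"ay":0,"az":0,"jaw":0},{"tx":0,"ty":10,"tz":0,"ax":0,"ay":0,"az":0,"jaw":0},{"tx":0,"ty":10,"tz":0,"ax":0,"ay":0,"az":0,"jaw":0}]'
python3 - <<'E'
from m import *
s,c,W,P,h=report(); go(np.r_[np.array([.2955,.955])*275+np.array([.955,-.2955])*567.3,3])
print([atz(c,W,r['centre'],0) for r in place_of('bay','wrist')[:1]])
E
```

```text
time_s: 14.38
eef_pos: [564.2, 113.6, 3.0]
ee_rot: [0.0, 0.804, 0.594, 0.0]
force: [-2.1, 1.1, 3.9]
grip_width: 0.582
grip_force: 21.2
time_s: 15.0
eef_pos: [611.9, 98.2, 2.9]
ee_rot: [-0.0, 0.805, 0.594, -0.0]
force: [-3.3, 0.9, 3.8]
grip_width: 0.578
grip_force: 21.2
orange 750 mean [651.3  17.6  51.6] med z 51.9 rect [array([647. ,  42.4]), array([18.5, 88.7]), np.float64(6.9)]
horn 1715 mean [648.5  97.   86.4] med z 87.3 rect [array([626.4,  94.1]), array([27.7, 83.4]), np.float64(73.2)]
lid 8033 mean [611.3  99.8  56.7] med z 56.8 rect [array([610.4,  97.4]), array([51.3, 49.8]), np.float64(73.0)]
shift now [ 0.4 10.4  0.1] world d [10.  -2.7 -0.1] t 15.05 j [-0.   0.7  1.4 -0.   1.   0.3] F [-0.6  1.   3.2] pos [613.   97.7   3.1] w 0.5779686101202469
[]
```

```bash
python3 -m jog '[{"tx":0,"ty":4,"tz":0,"ax":0,"ay":0,"az":0,"jaw":0},{"tx":0,"ty":3,"tz":0,"ax":0,"ay":0,"az":0,"jaw":0},{"tx":0,"ty":0,"tz":0,"ax":0,"ay":0,"az":0,"jaw":0}]' && python3 -m jog '[{"tx":0,"ty":2,"tz":0,"ax":0,"ay":0,"az":0,"jaw":0},{"tx":0,"ty":0,"tz":0,"ax":0,"ay":0,"az":0,"jaw":0}]'&& python3 -m jog '[{"tx":0,"ty":1.5,"tz":0,"ax":0,"ay":0,"az":0,"jaw":0},{"tx":0,"ty":0,"tz":0,"ax":0,"ay":0,"az":0,"jaw":0}]'
```

```text
time_s: 15.48
eef_pos: [618.1, 96.3, 3.0]
ee_rot: [0.0, 0.805, 0.594, 0.0]
force: [-1.8, 0.6, 3.7]
grip_width: 0.575
grip_force: 21.2
time_s: 15.72
eef_pos: [619.9, 95.8, 3.0]
ee_rot: [0.0, 0.805, 0.594, 0.0]
force: [-1.5, 0.2, 3.6]
grip_width: 0.579
grip_force: 21.2
time_s: 15.98
eef_pos: [621.4, 95.3, 3.0]
ee_rot: [0.0, 0.805, 0.594, 0.0]
force: [-2.4, 1.0, 3.6]
grip_width: 0.577
grip_force: 21.2
```

```bash
python3 -m jog '[{"tx":0,"ty":1.5,"tz":0,"ax":0,"ay":0,"az":0,"jaw":0},{"tx":0,"ty":0,"tz":0,"ax":0,"ay":0,"az":0,"jaw":0}]' && python3 -m jog '[{"tx":0,"ty":1.5,"tz":0,"ax":0,"ay":0,"az":0,"jaw":0},{"tx":0,"ty":0,"tz":0,"ax":0,"ay":0,"az":0,"jaw":0}]'&& python3 -m jog '[{"tx":0,"ty":1,"tz":0,"ax":0,"ay":0,"az":0,"jaw":0},{"tx":0,"ty":0,"tz":0,"ax":0,"ay":0,"az":0,"jaw":0}]'
```

```text
time_s: 16.23
eef_pos: [622.9, 94.8, 3.0]
ee_rot: [0.0, 0.805, 0.594, 0.0]
force: [-2.7, 0.4, 3.5]
grip_width: 0.581
grip_force: 21.2
time_s: 16.48
eef_pos: [624.3, 94.4, 3.0]
ee_rot: [0.0, 0.805, 0.594, 0.0]
force: [-2.3, 0.3, 2.9]
grip_width: 0.577
grip_force: 21.2
time_s: 16.73
eef_pos: [625.0, 94.2, 3.0]
ee_rot: [-0.0, 0.805, 0.594, -0.0]
force: [-3.7, 1.3, 4.8]
grip_width: 0.574
grip_force: 21.2
```

```bash
python3 -m jog '[{"tx":0,"ty":1,"tz":0,"ax":0,"ay":0,"az":0,"jaw":0},{"tx":0,"ty":0,"tz":0,"ax":0,"ay":0,"az":0,"jaw":0}]' && python3 -m jog '[{"tx":0,"ty":1,"tz":0,"ax":0,"ay":0,"az":0,"jaw":0},{"tx":0,"ty":0,"tz":0,"ax":0,"ay":0,"az":0,"jaw":0}]'
```

```text
time_s: 16.98
eef_pos: [625.3, 94.1, 2.9]
ee_rot: [-0.001, 0.805, 0.594, -0.001]
force: [-6.4, 1.3, 5.6]
grip_width: 0.577
grip_force: 21.4
time_s: 17.23
eef_pos: [625.4, 94.1, 2.8]
ee_rot: [-0.001, 0.804, 0.594, -0.001]
force: [-9.9, 2.5, 8.2]
grip_width: 0.583
grip_force: 21.6
```

```bash
python3 -m jog '[{"tx":0,"ty":-2,"tz":-1,"ax":0,"ay":0,"az":0,"jaw":0},{"tx":0,"ty":0,"tz":0,"ax":0,"ay":0,"az":0,"jaw":-0.5},{"tx":0,"ty":0,"tz":0,"ax":0,"ay":0,"az":0,"jaw":-0.5},{"tx":0,"ty":0,"tz":0,"ax":0,"ay":0,"az":0,"jaw":-0.5}]' && python3 -m jog '[{"tx":0,"ty":0,"tz":-20,"ax":0,"ay":0,"az":0,"jaw":-0.5},{"tx":0,"ty":0,"tz":-45,"ax":0,"ay":0,"az":0,"jaw":-0.5},{"tx":0,"ty":0,"tz":-55,"ax":0,"ay":0,"az":0,"jaw":-0.5},{"tx":0,"ty":0,"tz":0,"ax":0,"ay":0,"az":0,"jaw":1},{"tx":0,"ty":0,"tz":0,"ax":0,"ay":0,"az":0,"jaw":1}]'
python3 - <<'E'
from m import *
s,c,W,P,h=report(); x,y,z=P[...,0],P[...,1],P[...,2]
blob('lidonly',P,(h[...,0]>22)&(h[...,0]<38)&(h[...,1]>110)&(z>50)&(z<66)&(x>580)&(x<680)&(y>50)&(y<160))
e=np.array([.2955,.955]);f=np.array([.955,-.2955])
go(np.r_[e*162+f*612.4,123])
print([(r['conf'],atz(c,W,r['centre'],84)) for r in place_of('horn','wrist')[:2]])
E
```

```text
time_s: 17.73
eef_pos: [625.4, 94.0, 4.1]
ee_rot: [0.0, 0.805, 0.594, 0.0]
force: [0.3, -0.8, 0.3]
grip_width: 0.749
grip_force: 0.0
time_s: 18.35
eef_pos: [624.9, 94.1, 123.4]
ee_rot: [-0.0, 0.805, 0.594, -0.0]
force: [0.5, 0.3, -0.0]
grip_width: 0.332
grip_force: 0.0
orange 184 mean [655.7  23.4  51.2] med z 51.4 rect [array([656.5,  22.8]), array([13.5, 26.6]), np.float64(27.9)]
horn none
lid 2601 mean [624.2  94.7  56.8] med z 56.8 rect [array([623.9,  93.9]), array([49.4, 49.8]), np.float64(50.5)]
lidonly 2601 mean [624.2  94.7  56.8] med z 56.8 rect [array([623.9,  93.9]), array([49.4, 49.8]), np.float64(50.5)]
shift now [-112.6   43.3   -0.3] world d [   8.2 -120.4    0.3] t 18.4 j [-0.   0.6  1.2 -0.   1.3  0.3] F [-0.1 -0.4 -0.2] pos [624.6  94.1 122.7] w 0.2419898109260882
[]
```

```bash
python3 -m jog '[{"tx":-45,"ty":15,"tz":0,"ax":0,"ay":0,"az":0,"jaw":1},{"tx":-45,"ty":15,"tz":0,"ax":0,"ay":0,"az":0,"jaw":1},{"tx":-24,"ty":13,"tz":0,"ax":0,"ay":0,"az":0,"jaw":1},{"tx":0,"ty":0,"tz":0,"ax":0,"ay":0,"az":0,"jaw":1},{"tx":0,"ty":0,"tz":0,"ax":0,"ay":0,"az":0,"jaw":1}]'
python3 - <<'E'
from m import *
s,c,W,P,h=report(); x,y,z=P[...,0],P[...,1],P[...,2]
e=np.array([.2955,.955]);f=np.array([.955,-.2955])
go(np.r_[e*162+f*612.4,27])
m=(z>77)&(z<92)&(x>600)&(x<690)&(y>-25)&(y<60)
Q=P[m][:,:2]; print(len(Q)); 
if len(Q): print(np.percentile(Q@e,[2,50,98]),np.percentile(Q@f,[2,50,98]))
E
```

```text
time_s: 19.08
eef_pos: [632.3, -26.6, 123.3]
ee_rot: [-0.001, 0.804, 0.594, -0.0]
force: [-1.1, -0.2, 0.3]
grip_width: -0.0
grip_force: 0.0
orange 1049 mean [646.7  14.8  51.6] med z 51.9 rect [array([643.3,   3.8]), array([55.1, 26.6]), np.float64(73.4)]
horn 695 mean [642.3   0.2  82.4] med z 82.8 rect [array([642.2,  -0.3]), array([13.7, 29.7]), np.float64(72.3)]
lid 4026 mean [624.   93.4  57. ] med z 57.0 rect [array([623.7,  92.6]), array([49.5, 49.9]), np.float64(72.7)]
shift now [ 0.2  0.4 96.5] world d [  0.4   0.1 -96.5] t 19.125 j [-0.2  0.6  1.2  0.   1.3  0.1] F [-0.1 -1.1  0.2] pos [632.3 -26.3 123.5] w -0.0026809853274301883
695
[183.1 190.3 195.8] [599.4 613.6 627.2]
```

```bash
python3 -m jog '[{"tx":0,"ty":1,"tz":35,"ax":0,"ay":0,"az":0,"jaw":1},{"tx":0,"ty":0,"tz":35,"ax":0,"ay":0,"az":0,"jaw":1},{"tx":0,"ty":0,"tz":24,"ax":0,"ay":0,"az":0,"jaw":1},{"tx":0,"ty":0,"tz":0,"ax":0,"ay":0,"az":0,"jaw":1}]' && python3 -m jog '[{"tx":8,"ty":0,"tz":0,"ax":0,"ay":0,"az":0,"jaw":1},{"tx":6,"ty":0,"tz":0,"ax":0,"ay":0,"az":0,"jaw":1},{"tx":4,"ty":0,"tz":0,"ax":0,"ay":0,"az":0,"jaw":1},{"tx":4,"ty":0,"tz":0,"ax":0,"ay":0,"az":0,"jaw":1},{"tx":0,"ty":0,"tz":0,"ax":0,"ay":0,"az":0,"jaw":1}]'
python3 - <<'E'
from m import *
s,c,W,P,h=report(); x,y,z=P[...,0],P[...,1],P[...,2]
e=np.array([.2955,.955]);f=np.array([.955,-.2955]); print(np.array(s['eef_pos'][:2])@e)
for r,c_ in ((300,0),): pass
m=(x>600)&(x<690)&(y>-60)&(y<60)&(z>59)&(z<120); Q=P[m]; a=Q[:,:2]@e
for lo in range(60,120,6):
    k=(Q[:,2]>=lo)&(Q[:,2]<lo+6); print(lo,k.sum(),np.percentile(a[k],[2,50,98]) if k.sum()>3 else '')
E
```

```text
time_s: 19.62
eef_pos: [632.4, -26.5, 28.3]
ee_rot: [-0.001, 0.804, 0.594, -0.001]
force: [-0.1, 0.2, 0.2]
grip_width: 0.001
grip_force: 0.0
time_s: 20.25
eef_pos: [640.3, -6.3, 30.1]
ee_rot: [-0.0, 0.805, 0.594, 0.0]
force: [-0.2, -1.5, 0.1]
grip_width: -0.001
grip_force: 0.2
orange 2179 mean [651.5  30.8  51.2] med z 51.5 rect [array([650.7,  28.3]), array([29.7, 27.2]), np.float64(74.5)]
horn 2635 mean [644.7   9.3  83.3] med z 83.0 rect [array([644.9,   8.8]), array([19.8, 29.6]), np.float64(73.4)]
lid 9929 mean [624.3  93.8  57. ] med z 56.9 rect [array([623.8,  92.9]), array([50.2, 50.1]), np.float64(44.4)]
183.2375343639128
60 232 [205.5 208.2 208.9]
66 261 [204.9 208.2 209. ]
72 456 [189.7 208.  208.9]
78 1852 [189.9 202.3 208.2]
84 546 [189.6 194.  204.6]
90 455 [189.5 193.3 194.7]
96 626 [173.3 192.1 194.7]
102 455 [179.4 194.8 196.7]
108 1709 [175.2 194.8 197. ]
114 3139 [174.8 194.6 196.7]
```

```bash
python3 -m jog '[{"tx":10,"ty":0,"tz":0,"ax":0,"ay":0,"az":0,"jaw":1},{"tx":10,"ty":0,"tz":0,"ax":0,"ay":0,"az":0,"jaw":1},{"tx":10,"ty":0,"tz":0,"ax":0,"ay":0,"az":0,"jaw":1},{"tx":8,"ty":0,"tz":0,"ax":0,"ay":0,"az":0,"jaw":1},{"tx":0,"ty":0,"tz":0,"ax":0,"ay":0,"az":0,"jaw":1}]' && python3 -m jog '[{"tx":6,"ty":0,"tz":0,"ax":0,"ay":0,"az":0,"jaw":1},{"tx":5,"ty":0,"tz":0,"ax":0,"ay":0,"az":0,"jaw":1},{"tx":4,"ty":0,"tz":0,"ax":0,"ay":0,"az":0,"jaw":1},{"tx":0,"ty":0,"tz":0,"ax":0,"ay":0,"az":0,"jaw":1}]'
cat > p.py <<'E'
from m import *
s,c,W,P,h=report(); x,y,z=P[...,0],P[...,1],P[...,2]
e=np.array([.2955,.955]);f=np.array([.955,-.2955]); print('tcp',np.array(s['eef_pos'][:2])@[e,f][0] if 0 else e@np.array(s['eef_pos'][:2]))
m=(z>25)&(z<45)&(P[...,:2]@f>535)&(P[...,:2]@f<595); hh,b=np.histogram(P[m][:,:2]@e,bins=np.arange(200,360,3)); print([(int(a),int(n)) for a,n in zip(b,hh) if n])
E
python3 p.py
```

```text
time_s: 20.92
eef_pos: [651.4, 30.7, 29.7]
ee_rot: [-0.0, 0.804, 0.594, 0.0]
force: [-0.1, 0.1, -0.4]
grip_width: 0.0
grip_force: 0.0
time_s: 21.42
eef_pos: [655.6, 44.3, 29.8]
ee_rot: [-0.0, 0.805, 0.594, -0.0]
force: [-2.0, -2.2, -0.8]
grip_width: -0.001
grip_force: 0.9
orange 2195 mean [666.2  81.4  50.6] med z 50.8 rect [array([665.3,  79. ]), array([29.3, 27.4]), np.float64(74.0)]
horn 2643 mean [659.7  59.9  83.3] med z 83.0 rect [array([659.8,  59.4]), array([19.6, 29.4]), np.float64(73.1)]
lid 8374 mean [630.  118.8  57. ] med z 56.9 rect [array([629.3, 117.7]), array([50.6, 50. ]), np.float64(24.5)]
tcp 236.02432781776
[(254, 11), (257, 295), (260, 418), (263, 431), (266, 417), (269, 253), (272, 177), (275, 65), (278, 89), (281, 85), (284, 56), (305, 2), (308, 4), (320, 234), (323, 539), (326, 278), (329, 170), (332, 164), (335, 182), (338, 807), (341, 763), (344, 733), (347, 736), (350, 735), (353, 324)]
```

```bash
python3 -m jog '[{"tx":2,"ty":0,"tz":0,"ax":0,"ay":0,"az":0,"jaw":1},{"tx":2,"ty":0,"tz":0,"ax":0,"ay":0,"az":0,"jaw":1},{"tx":0,"ty":0,"tz":0,"ax":0,"ay":0,"az":0,"jaw":1}]' && python3 -m jog '[{"tx":2,"ty":0,"tz":0,"ax":0,"ay":0,"az":0,"jaw":1},{"tx":2,"ty":0,"tz":0,"ax":0,"ay":0,"az":0,"jaw":1},{"tx":0,"ty":0,"tz":0,"ax":0,"ay":0,"az":0,"jaw":1}]'
python3 p.py
```

```text
time_s: 21.85
eef_pos: [656.5, 47.3, 29.8]
ee_rot: [-0.0, 0.805, 0.594, -0.001]
force: [-3.8, -4.5, 0.6]
grip_width: 0.003
grip_force: 2.6
time_s: 22.22
eef_pos: [657.5, 50.6, 29.8]
ee_rot: [0.0, 0.805, 0.594, -0.001]
force: [-5.0, -5.8, 0.2]
grip_width: 0.004
grip_force: 4.0
orange 2197 mean [668.2  87.8  51.7] med z 52.0 rect [array([667.4,  85.2]), array([29.7, 27. ]), np.float64(74.3)]
horn 2648 mean [661.7  66.2  83.3] med z 83.0 rect [array([661.6,  65.9]), array([19.5, 30. ]), np.float64(73.0)]
lid 8363 mean [631.8 124.9  57. ] med z 56.9 rect [array([631.1, 123.8]), array([50.6, 50.1]), np.float64(18.4)]
tcp 242.56880178247218
[(260, 3), (263, 226), (266, 422), (269, 435), (272, 404), (275, 289), (278, 205), (281, 60), (284, 80), (287, 87), (290, 72), (293, 1), (305, 1), (311, 3), (314, 4), (317, 2), (323, 1), (326, 228), (329, 507), (332, 264), (335, 193), (338, 682), (341, 677), (344, 725), (347, 738), (350, 689), (353, 359), (356, 70)]
```

```bash
python3 -m jog '[{"tx":1.5,"ty":0,"tz":0,"ax":0,"ay":0,"az":0,"jaw":1},{"tx":1.5,"ty":0,"tz":0,"ax":0,"ay":0,"az":0,"jaw":1},{"tx":0,"ty":0,"tz":0,"ax":0,"ay":0,"az":0,"jaw":1}]' && python3 -m jog '[{"tx":1,"ty":0,"tz":0,"ax":0,"ay":0,"az":0,"jaw":1},{"tx":0,"ty":0,"tz":0,"ax":0,"ay":0,"az":0,"jaw":1}]'
python3 p.py
```

```text
time_s: 22.65
eef_pos: [658.1, 52.7, 29.8]
ee_rot: [0.0, 0.805, 0.594, -0.002]
force: [-6.5, -9.8, 1.5]
grip_width: 0.001
grip_force: 5.7
time_s: 22.9
eef_pos: [658.4, 53.6, 29.9]
ee_rot: [0.0, 0.805, 0.594, -0.002]
force: [-7.5, -10.2, 1.1]
grip_width: -0.0
grip_force: 5.9
orange 2189 mean [669.1  90.7  52.3] med z 52.7 rect [array([668.2,  88. ]), array([29.7, 27.1]), np.float64(73.9)]
horn 2643 mean [662.6  69.3  83.4] med z 83.1 rect [array([662.5,  68.9]), array([19.5, 30. ]), np.float64(72.5)]
lid 8376 mean [632.7 127.9  57. ] med z 57.0 rect [array([632.1, 126.8]), array([50.5, 50.2]), np.float64(22.2)]
tcp 245.74683579804062
[(266, 213), (269, 401), (272, 434), (275, 419), (278, 284), (281, 214), (284, 53), (287, 76), (290, 93), (293, 81), (296, 3), (314, 3), (317, 2), (320, 2), (326, 15), (329, 253), (332, 513), (335, 263), (338, 589), (341, 711), (344, 682), (347, 720), (350, 698), (353, 356), (356, 76)]
```

```bash
python3 -m jog '[{"tx":1,"ty":0,"tz":0,"ax":0,"ay":0,"az":0,"jaw":1},{"tx":0,"ty":0,"tz":0,"ax":0,"ay":0,"az":0,"jaw":1}]' && python3 -m jog '[{"tx":-6,"ty":0,"tz":0,"ax":0,"ay":0,"az":0,"jaw":1},{"tx":-12,"ty":0,"tz":0,"ax":0,"ay":0,"az":0,"jaw":1},{"tx":0,"ty":0,"tz":-30,"ax":0,"ay":0,"az":0,"jaw":1},{"tx":0,"ty":0,"tz":-50,"ax":0,"ay":0,"az":0,"jaw":1},{"tx":0,"ty":0,"tz":0,"ax":0,"ay":0,"az":0,"jaw":1}]' && python3 -m jog '[{"tx":-30,"ty":0,"tz":-50,"ax":0,"ay":0,"az":0,"jaw":1},{"tx":-30,"ty":0,"tz":-50,"ax":0,"ay":0,"az":0,"jaw":1},{"tx":0,"ty":0,"tz":0,"ax":0,"ay":0,"az":0,"jaw":1},{"tx":0,"ty":0,"tz":0,"ax":0,"ay":0,"az":0,"jaw":1}]'
python3 p.py; python3 -c "
from h import *
c=capture('wrist'); save(c,'final.png',k=1.5)"
```

```text
time_s: 23.2
eef_pos: [658.6, 54.3, 29.8]
ee_rot: [0.0, 0.805, 0.594, -0.002]
force: [-7.7, -11.2, 2.5]
grip_width: 0.001
grip_force: 6.4
time_s: 23.82
eef_pos: [656.4, 38.8, 114.6]
ee_rot: [0.003, 0.805, 0.594, 0.003]
force: [-0.8, 0.7, -0.4]
grip_width: -0.002
grip_force: 0.0
time_s: 24.32
eef_pos: [636.2, -18.0, 208.5]
ee_rot: [-0.001, 0.805, 0.594, -0.0]
force: [-0.1, 0.1, -1.5]
grip_width: -0.001
grip_force: 0.0
orange 731 mean [666.3  81.8  52.5] med z 53.2 rect [array([664.1,  74.3]), array([54.2, 25.7]), np.float64(74.0)]
horn 462 mean [662.7  70.1  82.6] med z 82.8 rect [array([662.7,  70.4]), array([13.5, 29.7]), np.float64(72.9)]
lid 2348 mean [631.7 126.   57. ] med z 57.0 rect [array([631.5, 125.6]), array([49.9, 49.5]), np.float64(80.3)]
tcp 170.81132659465848
[(263, 58), (266, 148), (269, 149), (272, 151), (275, 152), (278, 145), (281, 81), (284, 69), (287, 59), (290, 32), (293, 7), (326, 9), (329, 78), (332, 78), (335, 21)]
```

View pics/final.png

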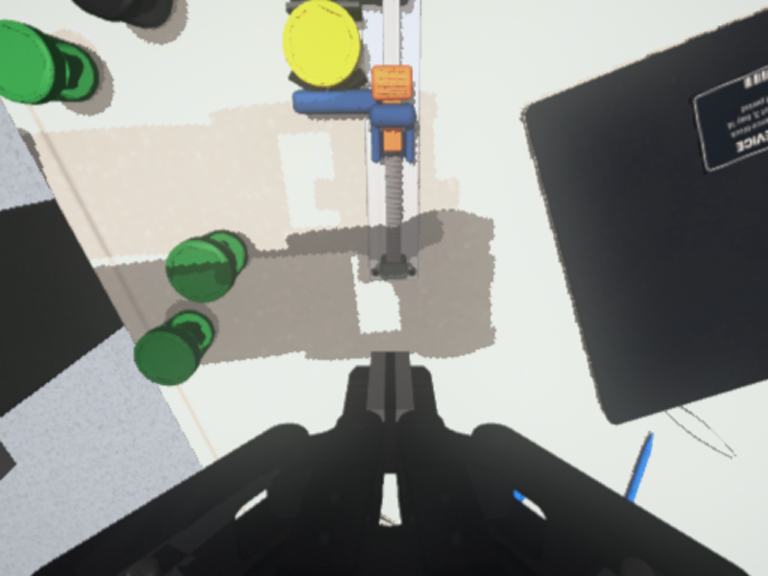

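The last picture shows the yellow lid at (322,45) held between the jaw and the grip pad, with the pad still pressed in by about 8 mm. The arm is clear of everything.

```bash
python3 -c "
from rig import finish_job; print(finish_job())"
```

```text
the job is handed in; nothing more can be done
None
```

The jar is gripped in the clamp with the grip pad pressed in about 8 mm (camera measurement), the arm is clear, and the job was handed in at about 24 s; the verdict was not shown.

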